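# Tip up the blue trinket case's lid at the market stall

## Robot

A 7-joint arm with a two-finger parallel gripper is mounted at the origin on the work surface. World frame = base frame: x ahead of the robot, y to its left, z up, the work surface at z = 0. Lengths are in m, angles in rad, forces in N, time in s.
With the tool pointing down it reaches from about 0.4 to 0.85 m from the base axis. Payload 4.5 kg.
Tool frame: the origin (TCP) lies between the finger pads; the fingertips stand 22 mm ahead of it and the grasp point (between the pads) lies 3 mm ahead of it; z points along the fingers, y is the line along which they close (so a half turn about z gives the same grasp; the last joint's range is limited). The gripper opens to 88 mm and grips with 3 to 60 N. Pads are 18 mm wide; open, the fingers measure 123 mm over their backs; the gripper's body (75 mm by 187 mm) begins 45 mm behind the grasp point.
Start: joints at [-1.078, 0.689, -0.195, 1.565, 0.157, 0.902, -0.215], TCP at [0.277, 0.56, 0.261] pointing down, gripper open.
Joint ranges: [-3.01, 3.01], [-0.46, 2.08], [-1.47, 1.51], [0.13, 2.56], [-1, 4.14], [0.04, 2.09], [-2.66, 2.66]. Speed limits (rad/s): [2.57, 2.57, 3.14, 3.14, 3.14, 3.14, 3.14].

## Interface

Orientations are given as a unit quaternion [x, y, z, w].
In Python, from plant import bot gives the robot as it stands.
- The arm moves only by the tool step_arm, never from a script. Its argument "targets" is a list that holds one entry, the list of rows, each a list of 4 numbers: the shift along the tool's x, y, z in cm, then the turn about the tool's z in degrees. In form: [[[x, y, z, roll], ...]]. A call has 1 to 5 rows; each row is the pose to reach, as a shift and turn from the pose commanded when the call began, along the tool's axes at that moment; what a row does not reach only later rows make up. A row lasts 1/10 s, in which the tool goes at most 50 mm and 8.59 degrees, less where a joint would pass 70% of its speed; a pose out of reach is approached as far as the arm can. A call with a gripper value outside its range is refused whole. "gripper" is the opening in per cent of the stroke, from 0 (shut) to 100 (fully open), set as the call begins (left out, the last holds). The fingers move at their own pace and stop on an object; "grip_force" is the grip in N (left out, the last holds). Time passes only in rows, so rows that repeat a pose let the fingers close. It gives the time, the measured TCP pose, the force, the opening and the grip force at its end, in the units of the state.
- bot.read_state(): the state, without advancing time (a new reading comes with each control period).
- bot.grab_frame(name): name is "scene" or "top"; returns the picture (384x512x3 uint8, blue, green, red); there is no depth.
- bot.camera_model(name): a dict with "intrinsics" (3x3 intrinsics, pixels), "D" ([k1, k2, p1, p2, k3] as OpenCV has them; the pictures are not rectified), "R" (3x3) and "t" (3): a world point X has camera coordinates R X + t. Camera axes: x right, y down, z forward; pixel columns grow to the right and rows downward; lengths in m; the calibration is good to about 2 mm. A picture is of the moment at which its call begins. camera_model takes no time and is no camera call.
- bot.job_done(): hands the job in; it is judged then, once.
Trained networks look in the newest picture that a camera, given by its name, has taken for a name from the list of things; names that differ only in an ending like _2 or _b are one class to them, and where a whole thing is asked for, a point or a joint stands for the part that bears it (a point fixed in the world has none). Each returns a list of dicts, best first, with "confidence" (0 to 1); they miss things now and then, are a little off and sometimes report something else, mostly with a low value. They report only what shows in the picture. A call takes as long as a camera call. They do not tell look-alikes from the thing itself.
- bot.boxes_of(camera, label): "extent" ([left, top, right, bottom] in pixels, round what is visible of it).
The state is a dict: "time": time; "joint_pos": joint angles; "qd": joint speeds; "joint_torque": joint torques, N m; "tcp_pos": TCP position; "orientation": TCP orientation; "ft_force": force on the tool from outside, world axes, zero at the start; "moment": the same for the moment, N m; "gripper_width": finger opening in m; "finger_force": force on a finger pad.
Only numpy, scipy, OpenCV 4.12 (cv2) and the standard library are available. Lean on these libraries where they do the work, as an engineer would, in place of code of your own. Each camera call takes 0.05 s, during which the arm holds its last target. There are 200 camera calls.

## Task

A customer across the stall wants to see what is in the blue-lidded trinket case: press down the brass tab that sticks out of the robot's side of that case so that its lid tips fully up towards the customer, and let go; the lid stays up by itself. Leave the red and the green case shut.

Things in the scene. Friction and masses are not known exactly. Their poses are not given: they have to be found in the camera images.
- blue_lid (a joint): lid of the blue case, rad: 0 shut (level), firm stop at 0.6 fully up. One rigid rocker on a level axle 58 mm above the table, over the robot-side wall of a fixed box 110 mm long, 90 wide: blue panel 114 mm from the axle away from the robot, brass tab 63 mm from it towards the robot. The stiff hinge takes about 3 N at the tab and holds the lid where left. Cases are turned up to 0.4 rad.
- blue_tab (a point): place to press, on top of the blue case's brass tab (44 mm wide, 6 thick), on its middle line, 45 mm from the axle, 62 mm above the table when shut. x points along the lid from tab to panel (away from the robot), y across, z up; it turns with the lid. The tab ends 18 mm further along -x. It sinks 31 mm straight below here to the stop, clear of the 8 mm base board beneath.
- red_lid (a joint): lid of the red case, a bystander exactly like the blue one; rad, 0 = shut, 0.6 = fully up. The three cases stand in a row in any order, 68 mm high when shut; loose things around them are at most 110 mm high.
- green_lid (a joint): lid of the green case, a bystander exactly like the blue one; rad, 0 = shut, 0.6 = fully up.
Things that resemble listed ones, but are neither listed nor needed, are in the scene too. What is shaped like the part that bears blue_lid but pink or turquoise is not meant. What is shaped like the part that bears red_lid but purple is not meant.

How it is judged:
At the end, for the whole second after the job is handed in: The blue lid stands up at 0.43 rad or more (fully up is 0.6, so within about 10 degrees) and at rest; the red and green lids are shut (under 0.2 rad) (value of joint blue_lid above 0.43 rad and velocity of joint blue_lid between -0.05 and 0.05 rad/s and value of joint each of red_lid, green_lid below 0.2 rad); the robot touches nothing.
It fails at once if the red or the green case is opened (0.2 rad or more) (value of joint any of red_lid, green_lid above 0.2 rad).
It also fails if it takes over 29 s, if anything falls off the work surface, if the arm or the gripper's body presses on something with over 40 N, if the wrist force passes 120 N, or if a joint passes its speed limit or range.

## Working session

There is one attempt and no reset: what is moved stays moved. The work goes in short steps, Python scripts to look and compute and a tool call to move; the robot and the scene stay as the last step left them, time stands still between calls to the robot, and variables do not carry over. Pictures are saved under pics/ and viewed, at most 10 in all, crops included, and the job is handed in when it is done.

Besides the shell and the picture viewer there is one more tool, called as name([rows], argument=value, ...), one row to a line, values as JSON. step_arm: Moves the arm, as the interface text tells. Its arguments: {"type":"object","properties":{"targets":{"type":"array"},"gripper":{"type":"number"},"grip_force":{"type":"number"}},"required":["targets"]}

```bash
mkdir -p pics; python3 - <<'E'
from plant import bot
import cv2
for c in("scene","top"):
    cv2.imwrite(f"pics/{c}0.png",bot.grab_frame(c))
    for l in("blue_lid","red_lid","green_lid","blue_tab"):
        print(c,l,[([round(v) for v in d["extent"]],round(d["confidence"],2)) for d in bot.boxes_of(c,l)])
s=bot.read_state();print(s["time"],s["tcp_pos"],s["orientation"],s["ft_force"])
E
```

```text
scene blue_lid [([188, 155, 257, 194], 0.62), ([267, 192, 340, 244], 0.58)]
scene red_lid [([205, 245, 275, 318], 0.79), ([223, 98, 283, 132], 0.71)]
scene green_lid [([304, 130, 367, 156], 0.61)]
scene blue_tab [([273, 189, 343, 245], 0.81), ([194, 155, 258, 196], 0.81), ([104, 217, 174, 279], 0.81)]
top blue_lid [([230, 84, 280, 174], 0.91), ([372, 233, 422, 330], 0.65), ([223, 208, 275, 297], 0.57)]
top red_lid [([339, 114, 395, 201], 0.68), ([106, 231, 155, 321], 0.61), ([232, 83, 280, 170], 0.29)]
top green_lid [([95, 100, 144, 186], 0.98)]
top blue_tab [([369, 237, 419, 330], 0.77), ([224, 209, 271, 297], 0.66), ([229, 80, 280, 174], 0.55)]
0.5 [0.27676297 0.56034318 0.26070361] [ 2.27388855e-01  9.73804039e-01 -2.72595755e-05 -2.14575328e-05] [ 0.39562076 -0.71822531  0.27472902]
```

View pics/top0.png

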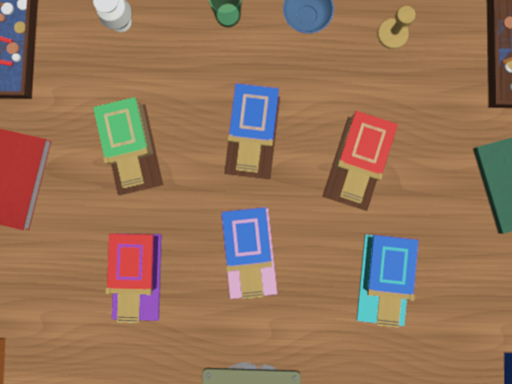

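View pics/scene0.png

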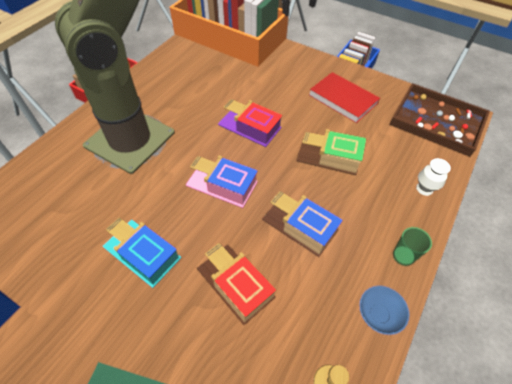

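Top view has three blue-lidded cases: (254,130) on a brown base with cream inlay, (248,250) on a pink base, and (393,275) on a turquoise base. The one at (254,130) fits, since it's in a row with the plain green (125,145) and red (365,160) cases, and pink and turquoise are excluded. I'll measure it and confirm with a crop.

```bash
cat > h.py <<'E'
import numpy as np, cv2
from plant import bot
def ray(cam,uv,z):
    m=bot.camera_model(cam);R=np.array(m["R"]);t=np.array(m["t"])
    n=cv2.undistortPoints(np.float64(uv).reshape(-1,1,2),np.array(m["intrinsics"]),np.array(m["D"])).reshape(-1,2)
    d=np.c_[n,np.ones(len(n))]@R; c=-R.T@t
    return c+d*((z-c[2])/d[:,2])[:,None]
def proj(cam,X):
    m=bot.camera_model(cam)
    return cv2.projectPoints(np.float64(X).reshape(-1,1,3),cv2.Rodrigues(np.array(m["R"]))[0],np.array(m["t"]),np.array(m["intrinsics"]),np.array(m["D"]))[0].reshape(-1,2)
E
python3 - <<'E'
from h import *
im=cv2.imread("pics/top0.png");hsv=cv2.cvtColor(im,cv2.COLOR_BGR2HSV)
def big(lo,hi,box):
    m=np.zeros(hsv.shape[:2],np.uint8);a,b,c,d=box
    m[b:d,a:c]=cv2.inRange(hsv,lo,hi)[b:d,a:c]
    n,l,s,_=cv2.connectedComponentsWithStats(m);k=1+np.argmax(s[1:,4]);return (l==k).astype(np.uint8)
def rect(m,z):
    v,u=np.nonzero(m);P=ray("top",np.c_[u,v],z)[:,:2]
    (c,s,a)=cv2.minAreaRect((P*1000).astype(np.float32));return np.round(c,1),np.round(s,1),a
for n,lo,hi,b in(("blue",(100,120,60),(130,255,255),(222,75,290,150)),):
    m=big(lo,hi,b);m=cv2.morphologyEx(m,cv2.MORPH_CLOSE,np.ones((9,9)));L=rect(m,.068);print("lid",L)
t=big((15,90,100),(30,255,255),(225,138,275,180))
T=rect(t,.062);v,u=np.nonzero(t);print("tab",T,u.min(),u.max(),v.min(),v.max(),hsv[158,248])
x=(L[0]-T[0]);x/=np.linalg.norm(x);print("yaw",np.arctan2(x[1],x[0]))
for name,yaw in(("c",np.arctan2(x[1],x[0])),):
    P=ray("top",np.c_[u,v],.062)[:,:2];s=P@x;end=np.percentile(s,1);
    y=np.array([-x[1],x[0]]);q=(P.mean(0)@y)*y+(end+.018)*x;print("press",q,"axle",q+.045*x)
ax=q+.045*x
pts=[[*(ax+a*x+b*y),z] for a,b,z in((-.063,.022,.062),(-.063,-.022,.062),(-.045,0,.062),(.114,.057,.068),(.114,-.057,.068),(0,.045,.068),(0,-.045,.068))]
big_=[]
for c,bx in(("top",(205,65,305,190)),("scene",(255,180,355,260))):
    I=cv2.imread(f"pics/{c}0.png")[bx[1]:bx[3],bx[0]:bx[2]];I=cv2.resize(I,None,fx=4,fy=4,interpolation=cv2.INTER_CUBIC)
    for p in proj(c,pts):cv2.circle(I,tuple(int(w) for w in (p-bx[:2]+.5)*4),3,(0,255,0),-1)
    big_.append(cv2.copyMakeBorder(I,0,500-I.shape[0],0,0,0))
cv2.imwrite("pics/crop.png",np.hstack([b[:, :400] for b in big_]))
from scipy.spatial.transform import Rotation as R
s=bot.read_state();print(R.from_quat(s["orientation"]).as_matrix().round(3).tolist())
for n,(u,v) in dict(g=(131,172),r=(356,184)).items():print(n,ray("top",[(u,v)],.062))
E
```

```text
lid (array([634.6,   7.3]), array([ 88.5, 106.1]), 84.67481231689453)
tab (array([546. ,  15.5]), array([93.7, 68.2]), 86.9014663696289) 227 273 138 172 [ 21 118 186]
yaw -0.09228788739046963
press [0.53108301 0.01765655] axle [0.57589151 0.01350949]
[[-0.897, 0.443, -0.0], [0.443, 0.897, -0.0], [0.0, -0.0, -1.0]]
g [[0.50659139 0.2540987  0.062     ]]
r [[ 0.49230906 -0.20139917  0.062     ]]
```

View pics/crop.png

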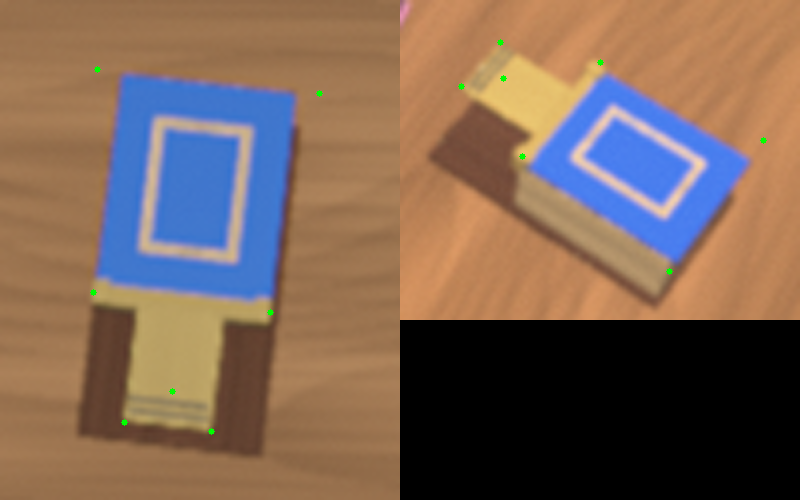

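The crop confirms it: the brown-based blue case, with overlay points landing on the tab end and the axle corners in both views. Tab press point is about (0.531, 0.018), yaw -0.09. I'll move over at height with the fingers shut.

step_arm([
  [[-3.5,-2.8,0,0],[-7,-5.7,0,0],[-10.5,-8.5,0,0],[-14,-11.4,0,0],[-17.5,-14.2,0,0]],
], gripper=0)

```text
time: 1.0
tcp_pos: [0.3714, 0.3539, 0.2609]
orientation: [0.227, 0.974, 0.0, 0.0]
ft_force: [-0.4, -0.1, -0.1]
gripper_width: 0.0503
finger_force: 0.0
```

step_arm([
  [[-3.5,-2.8,0,0],[-7,-5.7,0,0],[-10.5,-8.5,0,0],[-14,-11.4,0,0],[-17.5,-14.2,0,0]],
])

```text
time: 1.5
tcp_pos: [0.4655, 0.149, 0.261]
orientation: [0.227, 0.974, 0.0, 0.0]
ft_force: [1.1, 0.6, -0.7]
gripper_width: 0.0102
finger_force: 0.0
```

step_arm([
  [[-3.5,-2.8,0,-7],[-7,-5.7,0,-14],[-10.5,-8.5,0,-21],[-11.4,-9.2,0,-21],[-11.4,-9.2,0,-21]],
])

```text
time: 2.0
tcp_pos: [0.5269, 0.0153, 0.2605]
orientation: [0.049, 0.999, -0.0, 0.0]
ft_force: [0.3, 1.2, -0.6]
gripper_width: 0.0006
finger_force: 0.0
```

```bash
cat > go.py <<'E'
from h import *
from scipy.spatial.transform import Rotation as R
s=bot.read_state();M=R.from_quat(s["orientation"]).as_matrix()
yaw=-.092
print(s["time"],s["tcp_pos"],s["ft_force"],s["gripper_width"])
d=np.array([.526,.018,.122])-s["tcp_pos"]
print("shift cm",(M.T@d*100).round(2),"roll",-np.degrees(np.pi/2+yaw-np.arctan2(M[1,1],M[0,1])))
E
python3 go.py
```

```text
2.0 [0.52693474 0.01533914 0.26050329] [ 0.26567223  1.17200498 -0.55371931] 0.0006370004609381149
shift cm [ 0.12  0.26 13.85] roll -0.367804388392922
```

step_arm([
  [[0.1,0.3,4,0],[0.1,0.3,8,0],[0.1,0.3,12,0],[0.1,0.3,15,0],[0.1,0.3,15,0]],
])

```text
time: 2.5
tcp_pos: [0.5226, 0.0234, 0.1079]
orientation: [0.044, 0.999, -0.0, -0.004]
ft_force: [-1.0, 0.2, 1.1]
gripper_width: 0.0006
finger_force: 0.0
```

```bash
python3 go.py; python3 - <<'E'
from h import *
I=bot.grab_frame("scene")[140:280,220:380];J=bot.grab_frame("top")[65:205,200:360]
cv2.imwrite("pics/close.png",cv2.resize(np.hstack([I,J]),None,fx=2.5,fy=2.5,interpolation=cv2.INTER_CUBIC))
E
```

```text
2.5 [0.52258788 0.02344995 0.1078974 ] [-1.00938778  0.23126342  1.12382563] 0.0005910757926357493
shift cm [-0.38 -0.51 -1.41] roll 0.18854630372817838
```

View pics/close.png

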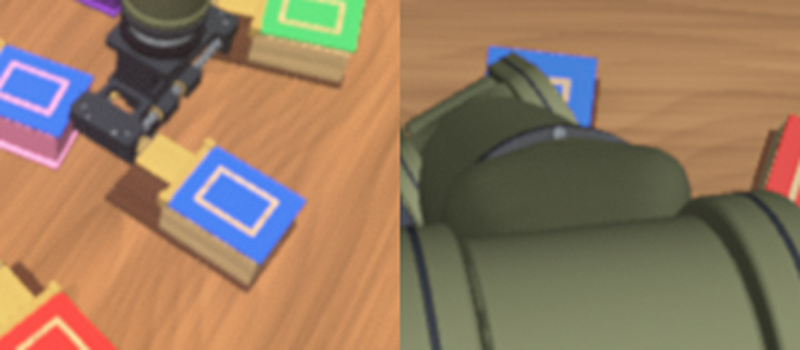

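The gripper is over the blue tab at crop (150,150), with the red, green and pink cases clear. I'll settle the pose before pressing.

```bash
python3 go.py
```

```text
2.6 [0.5253079  0.02293868 0.11123213] [ 0.3230561  -0.13587379  1.37737334] 0.0011270061191534185
shift cm [-0.11 -0.48 -1.08] roll 0.11775400632201866
```

step_arm([
  [[0,-0.4,1,0],[0,-0.4,2,0],[0,-0.4,2.7,0],[0,-0.4,3.4,0],[0,-0.4,4,0]],
])

```text
time: 3.1
tcp_pos: [0.5261, 0.0167, 0.0706]
orientation: [0.046, 0.999, 0.0, 0.001]
ft_force: [1.7, -1.4, 4.7]
gripper_width: 0.0006
finger_force: 1.9
```

step_arm([
  [[0,0,0.4,0],[0,0,0.8,0],[0,0,1.1,0],[0,0,1.1,0]],
])

```text
time: 3.5
tcp_pos: [0.5247, 0.0171, 0.0592]
orientation: [0.046, 0.999, 0.0, -0.001]
ft_force: [0.7, 0.9, 1.8]
gripper_width: 0.0003
finger_force: 0.4
```

step_arm([
  [[0,0,0.2,0],[0,0,0.4,0],[0,0,0.4,0]],
])

```text
time: 3.8
tcp_pos: [0.5253, 0.017, 0.0559]
orientation: [0.046, 0.999, 0.0, 0.0]
ft_force: [0.1, 0.8, 6.5]
gripper_width: 0.0006
finger_force: 2.8
```

```bash
python3 go.py; python3 - <<'E'
from h import *
I=bot.grab_frame("scene")[140:280,220:380]
cv2.imwrite("pics/press.png",cv2.resize(I,None,fx=3,fy=3,interpolation=cv2.INTER_CUBIC))
E
```

```text
3.8 [0.52525703 0.01700568 0.05592414] [0.09226808 0.79344557 6.49506191] 0.0005558438266789538
shift cm [-0.07  0.11 -6.61] roll -0.009612782498132898
```

View pics/press.png

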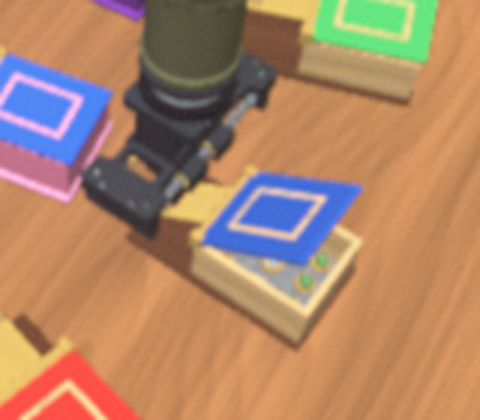

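The blue lid at (280,215) has tipped up and shows the contents; red and green are still shut. I'll press a little further towards the stop, then lift off.

step_arm([
  [[0,0,0.2,0],[0,0,0.3,0],[0,0,0.3,0]],
])

```text
time: 4.15
tcp_pos: [0.5255, 0.017, 0.0551]
orientation: [0.046, 0.999, -0.0, 0.001]
ft_force: [-3.2, -0.6, 27.4]
gripper_width: 0.0002
finger_force: 12.4
```

The force rose to 27 N, so the lid is at its stop. I'll lift straight up.

step_arm([
  [[0,0,-1,0],[0,0,-3,0],[0,0,-6,0],[0,0,-9,0],[0,0,-12,0]],
])

```text
time: 4.65
tcp_pos: [0.5244, 0.0167, 0.1734]
orientation: [0.046, 0.999, -0.0, -0.001]
ft_force: [0.2, -0.2, -0.5]
gripper_width: 0.0003
finger_force: 0.0
```

step_arm([
  [[0,0,-3,0],[0,0,-5,0],[0,0,-5,0],[0,0,-5,0]],
])

```text
time: 5.05
tcp_pos: [0.5247, 0.0166, 0.2222]
orientation: [0.046, 0.999, -0.0, -0.0]
ft_force: [0.5, 0.4, 0.2]
gripper_width: 0.0007
finger_force: 0.0
```

```bash
python3 - <<'E'
from h import *
I=bot.grab_frame("scene")[90:330,180:400]
cv2.imwrite("pics/end.png",cv2.resize(I,None,fx=2.4,fy=2.4,interpolation=cv2.INTER_CUBIC))
E
```

```text
(no output)
```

View pics/end.png

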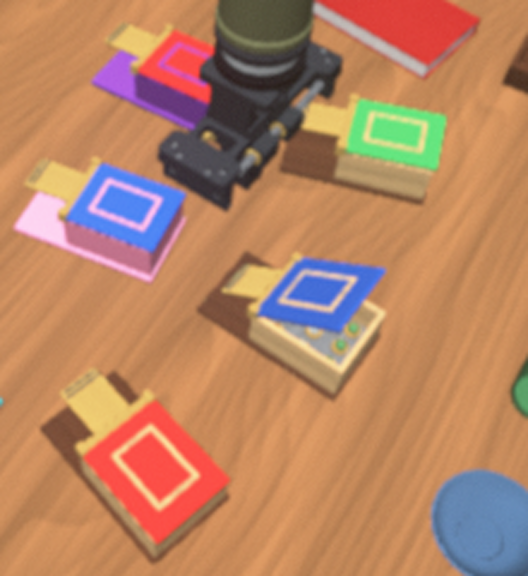

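The blue lid stays up at (320,290), red and green are shut, and the arm is clear of everything.

```bash
python3 -c "
from plant import bot
print(bot.job_done())"
```

```text
the job is handed in; nothing more can be done
None
```

The blue case's lid is fully up against its stop and stays there by itself, the red and green cases are shut, and the arm is clear; the job was handed in at about 5 s, and no verdict came back.

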